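# Seat the camera plate on its three-ball spring mount

### The arm

A 7-joint arm with a two-finger parallel gripper is mounted at the origin on the work surface. World frame = base frame: x ahead of the robot, y to its left, z up, the work surface at z = 0. Lengths are in mm, angles in rad, forces in N, time in s.
With the tool pointing down it reaches from about 425 to 875 mm from the base axis. Payload 4.7 kg.
Tool frame: the origin (TCP) lies at the very end of the fingers, on their centre line; the grasp point (between the pads) lies bot.grip_depth behind it (bot.grip_depth is the distance from the TCP to the grasp point, in mm); z points along the fingers, y is the line along which they close (so a half turn about z gives the same grasp; the last joint's range is limited). The gripper opens to 85 mm and grips with 20 to 120 N. Pads are 22 mm wide; open, the fingers measure 114 mm over their backs; the gripper's body (76 mm by 85 mm) begins 54 mm behind the grasp point. The pads swing forward as they close: fully open they stand 13 mm farther back than shut.
Start: joints at [-1.322, 0.321, -0.07, 1.45, 0.023, 1.371, -0.057], TCP at [151.249, 632.18, 205.149] pointing down, gripper open.
Joint ranges: [-2.86, 2.86], [-0.3, 2.09], [-1.38, 1.24], [0.06, 2.45], [-1.56, 4.7], [0.09, 2.05], [-2.69, 2.69]. Speed limits (rad/s): [2.57, 2.57, 3.14, 3.14, 3.14, 3.14, 3.14].

### API

Orientations are given as a unit quaternion [x, y, z, w].
In Python, from station import state, eyes, bot, finder gives the robot as it stands.
- The arm moves only by the shell command python3 -m handwheel 'ROWS'. ROWS is a JSON object of lists of equal length, an entry for each row: "gripper": the gripper command: -1 is shut, 1 is fully open, values between are in proportion; "slide": the shift along the tool's x, y, z as a fraction of full scale, a list of three; "twist": the turn about the tool's z as a fraction of full scale. In form: {"gripper": [gripper, ...], "slide": [[x, y, z], ...], "twist": [twist, ...]}. A call has 1 to 10 rows; each row shifts and turns the commanded pose from where the row before left it, along the tool's axes as they then stand; what a row does not reach is not made up. Full scale, the value 1, is 25 cm for a shift and 180 degrees for a turn. A row lasts 1/12 s, in which the tool goes at most 41.7 mm and 7.16 degrees, less where a joint would pass 70% of its speed; a pose out of reach is approached as far as the arm can. A call with a number of a shift or a turn outside -1 to 1 is refused whole. A call with a gripper value outside its range is refused whole. The fingers move at their own pace and stop on an object; the grip force is fixed at half the most. Time passes only in rows, so rows that do not move let the fingers close. It gives the time, the measured TCP pose, the force, the opening and the grip force at its end, in the units of the state.
- state(): the state, without advancing time (a new reading comes with each control period).
- eyes.read_camera(name): name is "scene" or "top" or "wrist"; returns a dict with "pixels" (480x640x3 uint8, red, green, blue), "fx", "fy", "cx", "cy" (pixels), "R" (3x3) and "t" (3): a world point X has camera coordinates R X + t. Camera axes: x right, y down, z forward; pixel columns grow to the right and rows downward; lengths in mm; the calibration is good to about 2 mm. A picture is of the moment at which its call begins. There is no depth.
- bot.sign_off(): hands the job in; it is judged then, once.
Trained networks look in a picture, given as the dict that the camera call returned (one of the last four; its "shot" number tells which), for a name from the list of things; names that differ only in an ending like _2 or _b are one class to them, and where a whole thing is asked for, a point or a joint stands for the part that bears it (a point fixed in the world has none). Each returns a list of dicts, best first, with "conf" (0 to 1); they miss things now and then, are a little off and sometimes report something else, mostly with a low value. They report only what shows in the picture. A call takes as long as a camera call. They do not tell look-alikes from the thing itself.
- finder.cut_out(picture, label): "mask" (480x640 bool, what is visible of it) and "rect" ([left, top, right, bottom] in pixels, round what is visible of it).
- finder.mark_of(picture, label): "position" ([column, row] in pixels: a listed point, or the origin of a listed thing).
The state is a dict: "t": time; "q": joint angles; "qd": joint speeds; "effort": joint torques, N m; "tcp_pos": TCP position; "tool_rot": TCP orientation; "ft_force": force on the tool from outside, world axes, zero at the start; "moment": the same for the moment, N m; "finger_gap": finger opening in mm; "finger_force": force on a finger pad.
Only numpy, scipy, OpenCV 4.12 (cv2) and the standard library are available. Lean on these libraries where they do the work, as an engineer would, in place of code of your own. Each camera call takes 0.05 s, during which the arm holds its last target. There are 200 camera calls.

### The job

Pick up the camera plate and set it on the three-ball mount with its lens towards the single ball. Find by touch or sight where the mount's sliding carriage is clamped, let the balls guide the plate, and press it down past the two spring plungers until it is fully home on all three balls, then let go. Be gentle: never push it against the mount with more than about 12 N, and leave the other things alone.

Things in the scene. Friction and masses are not known exactly. Their poses are not given: they have to be found in the camera images.
- head (a point): centre of the camera head, the black block that is the plate's handle: 28 x 28 mm across, 42 mm tall, flat on top, upright in the middle of the camera plate. This point is 21 mm below the head's top and 38 mm above the plate's feet. x axis out of the round lens on one of its faces, z up
- plate: loose camera plate, 0.36 to 0.5 kg: slab 112 (x) x 104 (y) x 5 mm, its top 17 mm above the feet; under it three vee blocks at (42, 0), (-34, 34), (-34, -34) mm, grooves running out from the centre, 22 mm wide, 11 mm deep, 90 degrees; a ball up to 9 mm off rides on a wall and pushes the plate sideways. Origin: middle of the underside, level with the feet; x towards the lens and front vee
- rear_home (a point): where the plate's origin (underside) would lie, fully home, if the mount's carriage stood at its rear end stop; 42.3 mm above mount's origin, 31 mm behind it. x towards the single ball, z up. The carriage is clamped 13 to 49 mm farther forward along +x; how far is NOT measured: see it, or feel it with the plate's front edge against the upright stop. Home: plate origin level with this point
- mount: fixed mount: base 200 (x) x 190 (y) mm, its height differing by up to 10 mm. Origin mid-base, 14 mm below the base. Clamped on it a grey carriage; from its middle: 16 mm balls, free to roll, at (42, 0), (-34, 34), (-34, -34) mm, centres level with rear_home; plunger housings 30 x 26 mm at (-9, 75), (-9, -75), tops 32 mm above rear_home; front stop, 30 mm wide, face at x = 60, top 40 mm above it
- drive: bystander: portable disk drive, flat grey box 80 x 115 x 14 mm; origin under its centre
- mug: bystander: white mug, 80 mm wide, 90 mm tall; origin under its centre
- tape: bystander: cardboard ring, 90 mm wide, 24 mm tall; origin under its centre
- plunger_left (a joint): how far (m) the carriage's spring plunger on the +y side is pushed out: 0 free, about 0.0015 with the plate home. Its 10 mm rolling ball nose, 20 mm above rear_home, overlaps the slab's edge by 2.5 mm. A plate set down rests on the noses 12 mm above home; held level and pushed with about 9 N it passes them; in the last 5 mm they draw it down
- plunger_right (a joint): how far (m) the carriage's spring plunger on the -y side is pushed out: 0 free, about 0.0015 with the plate home. Its 10 mm rolling ball nose, 20 mm above rear_home, overlaps the slab's edge by 2.5 mm. A plate set down rests on the noses 12 mm above home; held level and pushed with about 9 N it passes them; in the last 5 mm they draw it down
Things that resemble listed ones, but are neither listed nor needed, are in the scene too. What is shaped like the plate but orange or purple is not meant.

How it is judged (in metres and radians):
On the way:
1. the plate is lifted off the table (height (world z) of plate above 0.03 m), for 0.2 s.
At the end, for the whole second after the job is handed in: The plate's underside is level with rear_home (1.5 mm above to 2 mm below), within 3 mm of its x axis and 9 to 53 mm forward of it; its x axis within 0.035 rad and its z axis within 0.02 rad of the mount's; it is at rest, released (z of plate in the frame of rear_home between -0.002 and 0.0015 m and y of plate in the frame of rear_home between -0.003 and 0.003 m and x of plate in the frame of rear_home between 0.009 and 0.053 m and angle between the x axis of plate and the x axis of rear_home, either way round below 0.035 rad and angle between the z axis of plate and the z axis of rear_home, either way round below 0.02 rad and linear speed of plate below 0.01 m/s); the robot touches nothing.
It fails at once if the plate is pressed hard against the mount: more than 32 N between them (about 14 N at rest when home, about 26 N under a push of 12 N) (contact force between plate and mount above 32 N).
It fails at once if a bystander is moved (distance of any of drive, mug, tape from where it was at the start of the episode above 0.015 m).
It also fails if it takes over 61 s, if anything falls off the work surface, if the arm or the gripper's body presses on something with over 40 N, if the wrist force passes 120 N, or if a joint passes its speed limit or range.

## Working session

There is one attempt and no reset: what is moved stays moved. The work goes in short steps, Python scripts to look and compute and a shell command to move; the robot and the scene stay as the last step left them, time stands still between calls to the robot, and variables do not carry over. Pictures are saved under pics/ and viewed, at most 10 in all, crops included, and the job is handed in when it is done.

```bash
mkdir -p pics; ls; cat > h.py <<'E'
import numpy as np, cv2
from station import state, eyes, bot, finder
def ray(p,uv):
    R=np.array(p["R"]);t=np.array(p["t"]);d=R.T@np.array([(uv[0]-p["cx"])/p["fx"],(uv[1]-p["cy"])/p["fy"],1]);return -R.T@t,d
def atz(p,uv,z):
    c,d=ray(p,uv);return c+d*(z-c[2])/d[2]
def tri(obs):
    A=np.zeros((3,3));b=np.zeros(3)
    for p,uv in obs:
        c,d=ray(p,uv);d=d/np.linalg.norm(d);M=np.eye(3)-np.outer(d,d);A+=M;b+=M@c
    X=np.linalg.solve(A,b)
    return X
def proj(p,X):
    c=np.array(p["R"])@np.array(X,float)+np.array(p["t"]);return np.array([p["fx"]*c[0]/c[2]+p["cx"],p["fy"]*c[1]/c[2]+p["cy"]])
def save(p,n): cv2.imwrite("pics/"+n,p["pixels"][:,:,::-1])
E
python3 - <<'E'
from h import *
np.set_printoptions(precision=1,suppress=True)
s=state();print(s["tcp_pos"],s["tool_rot"],s["finger_gap"],bot.grip_depth,s["ft_force"])
ims=[]
for n in("scene","top"):
    p=eyes.read_camera(n);save(p,n+"1.png");ims.append(p)
    c,d=ray(p,(p["cx"],p["cy"]));print(n,c,d,p["fx"])
    for l in("head","plate","rear_home","mount","drive","mug","tape"):
        for m in finder.mark_of(p,l)[:3]:print(l,np.array(m["position"]),round(m["conf"],2),atz(p,m["position"],{"head":38}.get(l,0)))
cv2.imwrite("pics/both.png",cv2.resize(np.vstack([i["pixels"][:,:,::-1] for i in ims]),(0,0),fx=.625,fy=.625))
E
```

```text
pics
[151.1 631.6 204. ] [ 0.1  1.  -0.  -0. ] 85.0010814527259 18.700000000000003 [ 0.6 -0.2  0.5]
scene [1354.5 -574.4  793.9] [-0.6  0.5 -0.6] 484.992249158732
head [196.  261.2] 0.97 [ 496.5 -303.8   38. ]
head [274.7 250. ] 0.74 [ 568.9 -132.7   38. ]
plate [204.8 269.2] 0.92 [ 492.6 -285.4    0. ]
plate [302.7 314.5] 0.89 [ 750.9 -176.2    0. ]
plate [274.9 258.1] 0.69 [ 556.2 -126.6   -0. ]
rear_home [362.1 188.9] 0.71 [439.7 252.6   0. ]
mount [369.6 206. ] 0.76 [520.9 212.6   0. ]
mount [275.2 251.1] 0.23 [ 533.8 -111.7    0. ]
drive [373.1 289.2] 0.86 [781.5   0.2   0. ]
mug [172.3 330.4] 0.75 [ 627.5 -424.1    0. ]
tape [412.1 182.3] 0.95 [500.1 401.6   0. ]
top [ 432.2  -38.8 1129.1] [ 0.2  0.  -1. ] 451.0398534476881
head [382.8 189.3] 0.71 [ 748.1 -182.7   38. ]
head [364.6 262.3] 0.7 [ 566.1 -129.7   38. ]
head [435.1 293.1] 0.7 [ 487.3 -294.9   38. ]
plate [432.3 294.3] 0.93 [ 486.4 -296.7    0. ]
plate [364.6 266.8] 0.81 [ 559.4 -132.4    0. ]
plate [379.9 193. ] 0.69 [ 749.5 -179.8    0. ]
rear_home [232.4 295.8] 0.72 [495.5 200.4   0. ]
mount [233.  284.9] 0.97 [522.7 199.1   0. ]
drive [306.3 180.9] 0.97 [788.    9.5   0. ]
drive [480.8 235. ] 0.22 [ 632.  -428.4    0. ]
mug [478.9 233.8] 0.59 [ 635.2 -423.9    0. ]
tape [146.7 293.9] 0.98 [505.8 416.9   0. ]
```

View pics/top1.png

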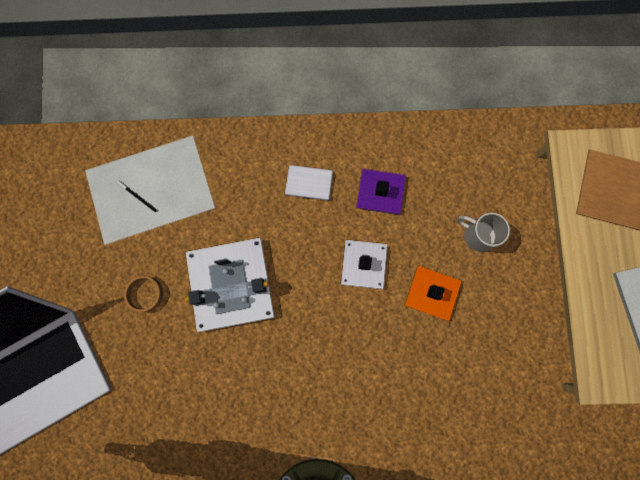

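View pics/scene1.png

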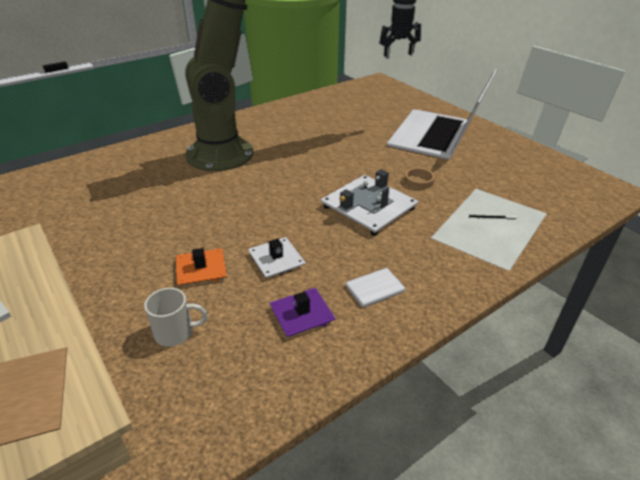

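The top view shows the white plate at about (365,265), the mount at (230,285) with its stop at (222,262), and the plungers at (197,297) and (260,285). The orange and purple look-alikes are at (433,293) and (381,192). The scene view agrees, with the white plate at (276,257) and the mount at (370,205).

```bash
python3 - <<'E'
from h import *
from scipy.spatial.transform import Rotation as Ro
np.set_printoptions(precision=3,suppress=True)
s=state();print(Ro.from_quat(s["tool_rot"]).as_matrix(),s["tool_rot"],s["t"])
pt=eyes.read_camera("top");ps=eyes.read_camera("scene")
def m(p,l,near):
    c=[x for x in finder.mark_of(p,l)];return min(c,key=lambda x:np.hypot(*(np.array(x["position"])-near)))["position"]
for l,a,b in(("head",(365,262),(275,250)),("plate",(365,267),(275,258)),("mount",(233,285),(370,206)),("rear_home",(232,296),(362,189))):
    print(l,tri([(pt,m(pt,l,a)),(ps,m(ps,l,b))]))
# white plate edges (top): warp to z=17 plane
for l,near,z in(("plate",(365,265),17),("mount",(233,285),25)):
    for c in finder.cut_out(pt,l):
        r=c["rect"]
        if abs((r[0]+r[2])/2-near[0])<20 and abs((r[1]+r[3])/2-near[1])<25:
            mm=c["mask"];ys,xs=np.nonzero(mm)
            P=np.array([atz(pt,(x,y),z)[:2] for x,y in zip(xs,ys)],np.float32)
            print(l,c["conf"],cv2.minAreaRect(P));break
E
```

```text
[[-0.973  0.233  0.   ]
 [ 0.233  0.973  0.   ]
 [-0.     0.    -1.   ]] [0.117 0.993 0.    0.   ] 0.8
head [ 737.861 -176.244   30.697]
plate [ 562.037 -133.299   -2.185]
mount [523.073 209.392  -9.528]
rear_home [499.518 201.029  52.871]
plate 0.98 ((565.82275390625, -128.99708557128906), (108.06524658203125, 113.92733001708984), 83.87857055664062)
mount 0.77 ((523.422119140625, 212.3793487548828), (200.4743194580078, 206.98236083984375), 9.285882949829102)
```

```bash
python3 -m handwheel '{"gripper":[1,1,1,1,1,1,1,1,1,1],"slide":[[-0.108,-0.098,-0.034],[-0.108,-0.098,-0.034],[-0.108,-0.098,-0.034],[-0.108,-0.098,-0.034],[-0.108,-0.098,-0.034],[-0.108,-0.098,-0.034],[-0.108,-0.098,-0.034],[-0.108,-0.098,-0.034],[-0.108,-0.098,-0.034],[-0.108,-0.098,-0.034]],"twist":[0,0,0,0,0,0,0,0,0,0]}'; python3 -m handwheel '{"gripper":[1,1,1,1,1],"slide":[[-0.108,-0.098,-0.034],[-0.108,-0.098,-0.034],[-0.108,-0.098,-0.034],[-0.108,-0.098,-0.034],[0,0,0]],"twist":[0,0,0,0,0]}'
python3 - <<'E'
from h import *
np.set_printoptions(precision=3,suppress=True)
p=eyes.read_camera("wrist");save(p,"w1.png")
c,d=ray(p,(p["cx"],p["cy"]));print(c,d,p["fx"],state()["tcp_pos"],state()["t"])
for l in("rear_home","mount","plunger_left","plunger_right"):
    for m in finder.mark_of(p,l)[:3]:print(l,np.array(m["position"]),round(m["conf"],2),atz(p,m["position"],{"rear_home":52}.get(l,0)))
E
```

```text
t: 2.23
tcp_pos: [357.6, 329.4, 290.9]
tool_rot: [0.117, 0.993, 0.0, 0.0]
ft_force: [0.8, 0.6, -0.2]
finger_gap: 85.3
finger_force: 0.0
t: 2.65
tcp_pos: [444.2, 202.8, 326.5]
tool_rot: [0.123, 0.992, 0.0, 0.003]
ft_force: [-0.2, -1.2, -0.1]
finger_gap: 85.3
finger_force: 0.0
[364.373 223.934 495.838] [ 0.319 -0.08  -0.944] 413.9727858478588 [441.826 206.538 325.588] 2.7
rear_home [332.5 223.7] 0.91 [493.132 198.348  52.   ]
mount [342.8 237.4] 0.91 [528.881 203.619   0.   ]
mount [332.5 223.6] 0.6 [508.091 195.381   0.   ]Traceback (most recent call last):
  File "<stdin>", line 6, in <module>
ValueError: it knows: drive, head, mount, mug, plate, rear_home, tape
```

View pics/w1.png

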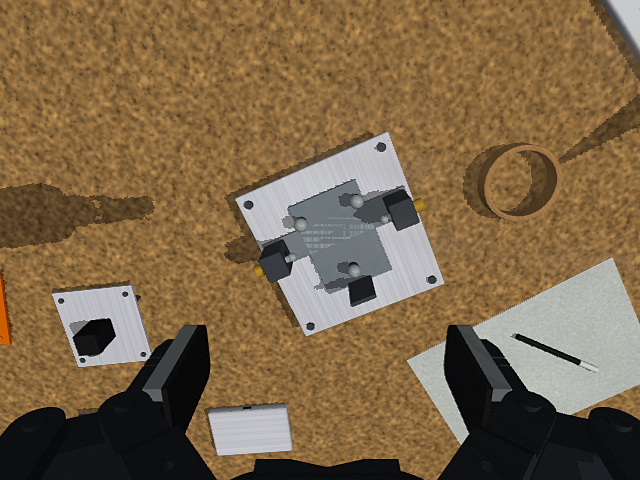

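The wrist view shows the three balls at about (300,224), (357,201) and (353,269), with the stop at (361,290). The plungers are at (276,260) and (400,210), so the single ball points roughly along world +x. The white plate is at (100,325). I'll go closer for a precise ball fit.

```bash
python3 -m handwheel '{"gripper":[1,1,1,1,1,1],"slide":[[-0.043,0.01,0.13],[-0.043,0.01,0.13],[-0.043,0.01,0.13],[-0.043,0.01,0.13],[0,0,0],[0,0,0]],"twist":[0,0,0,0,0,0]}'
python3 - <<'E'
from h import *
np.set_printoptions(precision=1,suppress=True)
p=eyes.read_camera("wrist");save(p,"w2.png")
c,d=ray(p,(p["cx"],p["cy"]));print(c,d,state()["tcp_pos"],state()["t"])
for l in("rear_home","mount"):
    for m in finder.mark_of(p,l)[:2]:print(l,np.array(m["position"]),round(m["conf"],2),atz(p,m["position"],{"rear_home":52}.get(l,0)))
import pickle;pickle.dump(p,open("w2.pkl","wb"))
E
```

```text
t: 3.3
tcp_pos: [481.2, 211.1, 192.5]
tool_rot: [0.116, 0.993, -0.001, -0.002]
ft_force: [0.1, -0.0, 0.3]
finger_gap: 85.5
finger_force: 0.0
[402.7 231.4 362.5] [ 0.3 -0.1 -0.9] [482.4 211.7 194.6] 3.35
rear_home [310.8 234.6] 0.7 [494.6 195.6  52. ]
mount [329.1 250.3] 0.81 [528.7 202.5   0. ]
```

View pics/w2.png

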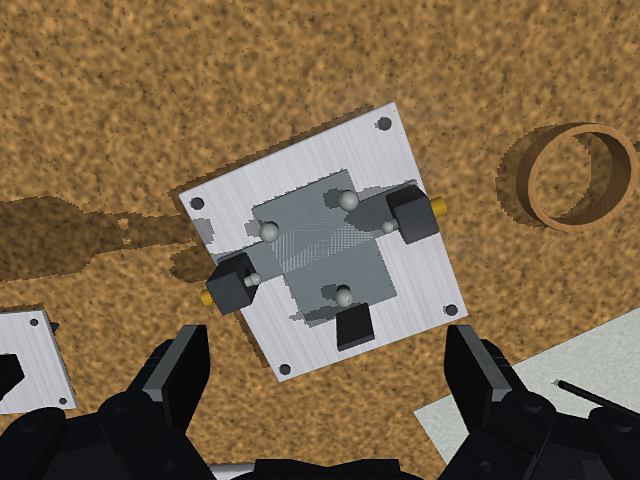

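```bash
python3 - <<'E'
from h import *
import pickle
from scipy.optimize import least_squares
np.set_printoptions(precision=2,suppress=True)
p=pickle.load(open("w2.pkl","rb"))
g=cv2.cvtColor(p["pixels"],cv2.COLOR_RGB2GRAY)
B=[]
for u,v in((344,297),(348,200),(269,231)):
    c=cv2.resize(g[v-18:v+19,u-18:u+19],(0,0),fx=4,fy=4,interpolation=cv2.INTER_CUBIC)
    h=cv2.HoughCircles(c,cv2.HOUGH_GRADIENT_ALT,1.5,20,param1=150,param2=.5,minRadius=24,maxRadius=60)
    print(None if h is None else h[0][:3]/4+np.array([u-18-.4,v-18-.4,0]))
    B.append((u,v) if h is None else h[0][0][:2]/4+np.array([u-18.4,v-18.4]))
body=np.array([[42,0,0],[-34,34,0],[-34,-34,0],[-9,54.5,20],[-9,-54.5,20]],float)
def test(B,zfix=None):
    n=len(B)
    def P(q):
        c,s=np.cos(q[3]),np.sin(q[3]);R=np.array([[c,-s,0],[s,c,0],[0,0,1]]);return body[:n]@R.T+q[:3]
    f=lambda q:np.concatenate([(np.array([proj(p,X) for X in P(q)])-np.array(B)).ravel(),[] if zfix is None else [(q[2]-zfix)*5]])
    r=least_squares(f,[530,205,50,.1]);print(r.x,np.degrees(r.x[3]),r.fun)
test(B);test(B+[(388,227),(253,280)])
test(B,52);test(B,58)
for z,uvs in((14+8,((197,204),(385,124),(451,310),(285,369))),):
    q=np.array([atz(p,u,z) for u in uvs]);print(q,[np.linalg.norm(q[i]-q[i-1]) for i in range(4)],q.mean(0))
E
```

```text
[[343.23 298.85   8.76]]
[[348.73 201.1    8.78]]
[[268.98 232.47   9.4 ]]
[514.75 201.9   48.88   0.15] 8.527258183507357 [ 0.07 -0.21  0.16  0.17 -0.23  0.03]
[513.95 201.94  51.42   0.16] 8.928876298882777 [ 0.34  0.17 -0.26 -0.27 -1.06  0.39  0.23  0.52  0.74 -0.81]
[513.78 202.2   51.99   0.15] 8.522609221838557 [ 0.29  0.36  0.46 -0.22 -0.75 -0.04 -0.06]
[511.91 202.76  57.96   0.15] 8.513434037089134 [ 0.72  1.49  1.06 -0.98 -1.77 -0.18 -0.18]
[[455.27 105.45  22.  ]
 [428.03 271.53  22.  ]
 [603.29 299.74  22.  ]
 [630.   134.8   22.  ]] [np.float64(177.17946459284542), np.float64(168.2939219799545), np.float64(177.51454105546858), np.float64(167.08942059831747)] [529.15 202.88  22.  ]
```

The fit puts the carriage centre at about (514, 202), ball height about 50 mm and yaw about 9°. That is about 16 mm forward of rear_home, inside the stated 13–49 mm range. Next I'll look at the plate.

```bash
python3 -m handwheel '{"gripper":[1,1,1,1,1,1,1,1,1,1],"slide":[[-0.042,-0.142,0],[-0.042,-0.142,0],[-0.042,-0.142,0],[-0.042,-0.142,0],[-0.042,-0.142,0],[-0.042,-0.142,0],[-0.042,-0.142,0],[-0.042,-0.142,0],[-0.042,-0.142,0],[0,0,0]],"twist":[0,0,0,0,0,0,0,0,0,0]}'
python3 - <<'E'
from h import *
np.set_printoptions(precision=2,suppress=True)
p=eyes.read_camera("wrist");save(p,"w3.png")
s=state();print(s["tcp_pos"],s["tool_rot"],s["t"],s["q"],s["ft_force"])
for l,z in(("head",38),("plate",0)):
    for m in finder.mark_of(p,l)[:3]:print(l,np.array(m["position"]),round(m["conf"],2),atz(p,m["position"],z))
for c in finder.cut_out(p,"plate"): print(c["conf"],c["rect"])
import pickle;pickle.dump(p,open("w3.pkl","wb"))
E
```

```text
t: 4.28
tcp_pos: [501.0, -131.2, 197.1]
tool_rot: [0.122, 0.992, -0.001, 0.003]
ft_force: [-0.8, -0.3, 0.4]
finger_gap: 85.3
finger_force: 0.0
[ 501.36 -126.89  196.74] [ 0.12  0.99 -0.    0.  ] 4.3333 [-0.49  0.03  0.7   1.81 -0.02  1.3   1.55] [0.7  1.45 0.08]
head [337.5 454.2] 0.86 [ 755.9  -182.89   38.  ]
head [345.4 278.6] 0.81 [ 567.29 -130.33   38.  ]
plate [150.9 229.7] 0.89 [ 492.34 -296.41    0.  ]
plate [344.7 262. ] 0.82 [ 567.24 -129.42    0.  ]
plate [339.6 425.3] 0.8 [ 755.16 -179.44   -0.  ]
0.94 [72.1, 167.0, 210.6, 294.9]
0.71 [279.2, 203.5, 402.8, 327.6]
0.63 [283.2, 386.7, 392.7, 465.3]
```

View pics/w3.png

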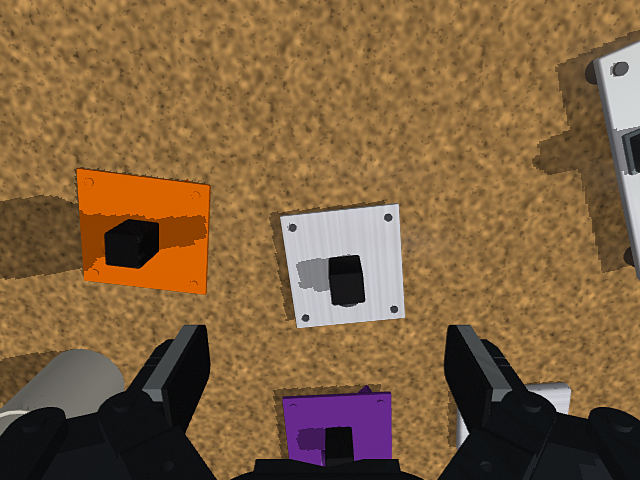

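```bash
python3 - <<'E'
from h import *
import pickle
np.set_printoptions(precision=2,suppress=True)
p=pickle.load(open("w3.pkl","rb"))
c=p["pixels"][190:345,265:420,::-1].astype(float)
c=(255*(c/255)**.4).astype(np.uint8)
cv2.imwrite("pics/w3c.png",cv2.resize(c,(0,0),fx=3.8,fy=3.8,interpolation=cv2.INTER_CUBIC))
uv=((292,228),(388,217),(394,310),(305,318))
q=np.array([atz(p,u,18)[:2] for u in uv]);print(q,q.mean(0),[np.linalg.norm(q[i]-q[i-1]) for i in range(4)])
for a,b in((0,3),(1,2)):print(np.degrees(np.arctan2(*(q[b]-q[a])[::-1])))
for a,b in((1,0),(2,3)):print(np.degrees(np.arctan2(*(q[b]-q[a])[::-1])))
for c in finder.cut_out(p,"plate")if 0 else []:pass
E
```

```text
[[ 517.51 -166.06]
 [ 528.13  -82.17]
 [ 618.78  -94.48]
 [ 606.71 -178.21]] [ 567.78 -130.23] [np.float64(90.02482858983998), np.float64(84.55884915098392), np.float64(91.4791128627524), np.float64(84.59431768375705)]
-7.752715978773569
-7.729883099183818
-97.22118123367503
-98.20639910232217
```

View pics/w3c.png

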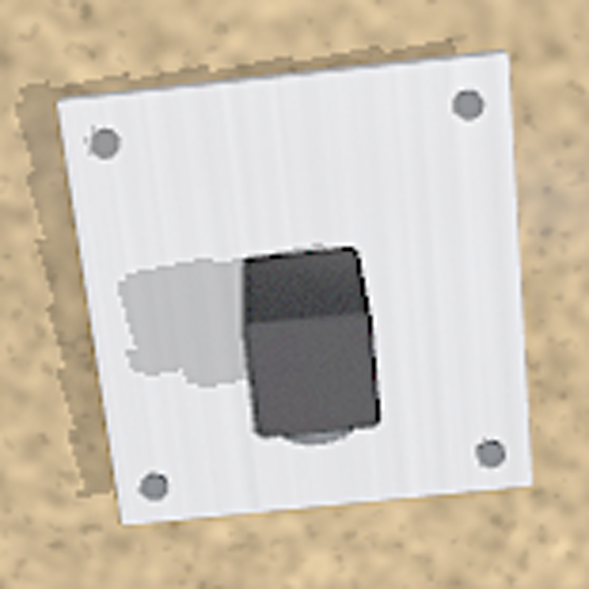

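The crop shows the lens bulge at the lower edge of the head, so the lens faces world +x. The plate centre is (567.5, −130.3) and its yaw is −7.8°. The measured screw spacing of 91 × 84.5 mm agrees with the long side lying along x.

```bash
python3 -m handwheel '{"gripper":[1,1,1,1,1,1,1,1],"slide":[[-0.13,0.025,0],[-0.13,0.025,0],[0,0,0.117],[0,0,0.117],[0,0,0.117],[0,0,0.117],[0,0,0],[0,0,0]],"twist":[0,0,-0.033,0,0,0,0,0]}'
python3 - <<'E'
from h import *
from scipy.spatial.transform import Rotation as Ro
np.set_printoptions(precision=3,suppress=True)
s=state();R=Ro.from_quat(s["tool_rot"]).as_matrix();print(s["tcp_pos"],R[:,:2].T,np.degrees(np.arctan2(R[1,1],R[0,1])))
print("tool delta",R.T@(np.array([567.5,-130.3,26])-s["tcp_pos"])/250)
p=eyes.read_camera("wrist")
for m in finder.mark_of(p,"head")[:3]:print(np.array(m["position"]),round(m["conf"],2),atz(p,m["position"],38))
p=eyes.read_camera("top")
for m in finder.mark_of(p,"head")[:3]:print(np.array(m["position"]),round(m["conf"],2),atz(p,m["position"],38))
E
```

```text
t: 5.15
tcp_pos: [566.3, -123.1, 76.4]
tool_rot: [0.064, 0.998, 0.0, -0.001]
ft_force: [0.0, -0.2, 0.3]
finger_gap: 85.3
finger_force: 0.0
[ 566.301 -123.083   76.423] [[-0.992  0.128  0.003]
 [ 0.128  0.992  0.   ]] 82.6474200682526
tool delta [-0.009 -0.028  0.202]
[313.6 264.5] 0.91 [ 567.069 -129.537   38.   ]
[436.8 294.9] 0.93 [ 482.91  -298.604   38.   ]
[382.4 190. ] 0.82 [ 746.337 -181.616   38.   ]
```

```bash
python3 -m handwheel '{"gripper":[1,1,1,1,1,-1,-1,-1,-1,-1],"slide":[[-0.006,-0.028,0],[0,0,0.1],[0,0,0.1],[0,0,0],[0,0,0],[0,0,0],[0,0,0],[0,0,0],[0,0,0],[0,0,0]],"twist":[0,0,0,0,0,0,0,0,0,0]}'; python3 -m handwheel '{"gripper":[-1,-1,-1],"slide":[[0,0,0],[0,0,0],[0,0,0]],"twist":[0,0,0]}'
```

```text
t: 6.18
tcp_pos: [568.2, -131.9, 28.1]
tool_rot: [0.065, 0.998, 0.001, 0.001]
ft_force: [-2.8, -0.5, 21.3]
finger_gap: 25.7
finger_force: 56.8
t: 6.43
tcp_pos: [568.3, -132.0, 28.2]
tool_rot: [0.065, 0.998, 0.0, 0.001]
ft_force: [-1.4, 1.8, 6.0]
finger_gap: 25.5
finger_force: 58.9
```

```bash
python3 -m handwheel '{"gripper":[-1,-1,-1,-1,-1,-1,-1,-1],"slide":[[0,0,-0.04],[0,0,-0.1],[0,0,-0.13],[0,0,-0.13],[0,0,-0.13],[0,0,-0.1],[0,0,0],[0,0,0]],"twist":[0,0,0,0,0,0,0,0]}'
python3 - <<'E'
from h import *
from scipy.spatial.transform import Rotation as Ro
np.set_printoptions(precision=3,suppress=True)
s=state();R=Ro.from_quat(s["tool_rot"]).as_matrix();print(s["tcp_pos"],R,s["ft_force"],s["moment"])
p=eyes.read_camera("wrist");save(p,"w4.png")
E
```

```text
t: 7.1
tcp_pos: [567.8, -132.7, 185.4]
tool_rot: [0.066, 0.998, 0.0, 0.001]
ft_force: [-1.0, -0.2, -5.0]
finger_gap: 25.3
finger_force: 59.9
[ 567.763 -132.727  185.389] [[-0.991  0.131  0.002]
 [ 0.131  0.991  0.   ]
 [-0.002  0.    -1.   ]] [-1.013 -0.175 -5.005] [-0.013  0.056 -0.01 ]
```

View pics/w4.png

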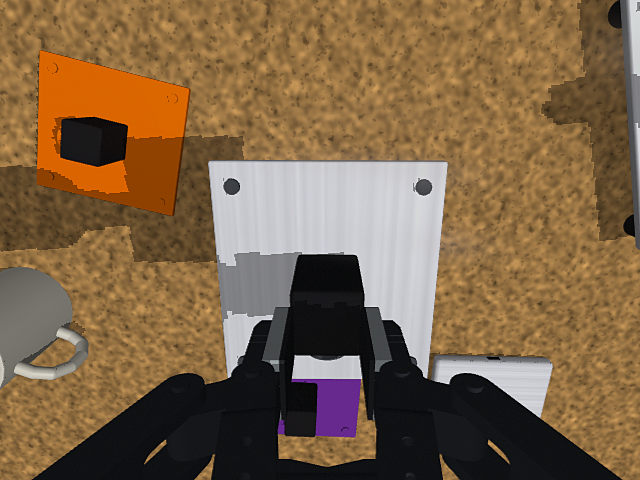

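The plate is held square: its rear edge is level at row 161, with screws at (231,186) and (423,186). I'll measure the plate's offset in the hand and plan the transfer from this picture geometry.

```bash
python3 - <<'E'
from h import *
from scipy.spatial.transform import Rotation as Ro
np.set_printoptions(precision=3,suppress=True)
p=eyes.read_camera("wrist");s=state();T=np.array(s["tcp_pos"]);R=Ro.from_quat(s["tool_rot"]).as_matrix();print(T)
z=T[2]-28.2+17
for u in((231,186),(423,186),(209,161),(447,161)):
    print(R.T@(atz(p,u,z+(.5 if u[1]>170 else 0))-T))
# target: TCP over carriage centre, yaw 9.0deg -> tool y at 99deg
tool=np.degrees(np.arctan2(R[1,1],R[0,1]));print("twist",-(99-tool)/180)
print("tool delta/250",R.T@(np.array([514,202,T[2]])-T)/250)
E
```

```text
[ 565.949 -132.016  182.584]
[ 45.669 -41.65   10.862]
[45.664 43.282 10.871]
[ 56.543 -50.521  11.4  ]
[56.535 53.017 11.411]
twist -0.09175523790181433
tool delta/250 [0.381 1.297 0.002]
```

```bash
python3 -m handwheel '{"gripper":[-1,-1,-1,-1,-1,-1,-1,-1,-1,-1],"slide":[[0.02,0.06,0],[0.038,0.13,0],[0.042,0.145,0],[0.042,0.145,0],[0.042,0.145,0],[0.042,0.145,0],[0.042,0.145,0],[0.042,0.145,0],[0.042,0.145,0],[0.03,0.09,0]],"twist":[0,0,0,0,0,0,0,0,0,0]}'; python3 -m handwheel '{"gripper":[-1,-1,-1,-1,-1,-1],"slide":[[0,0,0],[0,0,0],[0,0,0],[0,0,0],[0,0,0],[0,0,0]],"twist":[-0.0306,-0.0306,-0.0306,0,0,0]}'
cat >> h.py <<'E'
from scipy.spatial.transform import Rotation as Ro
np.set_printoptions(precision=3,suppress=True)
def where(n=4,goal=None,ang=None,cam="top"):
    P=[];Q=[];F=[];M=[]
    for i in range(n):
        p=eyes.read_camera(cam);s=state();P.append(s["tcp_pos"]);Q.append(s["tool_rot"]);F.append(s["ft_force"]);M.append(s["moment"])
    R=Ro.from_quat(Q).mean().as_matrix();T=np.mean(P,0)
    print("t",s["t"],"T",T,"sd",np.std(P,0),"yawy",np.degrees(np.arctan2(R[1,1],R[0,1])),"z",R[:,2],"F",np.mean(F,0),"M",np.mean(M,0),s["finger_gap"])
    if goal is not None: print("delta/250",R.T@(np.array(goal)-T)/250)
    return p,R,T
E
python3 - <<'E'
from h import *
p,R,T=where(8,(513.6,201.5,185))
save(p,"t5.png")
p=eyes.read_camera("scene");c=p["pixels"][150:255,310:430,::-1];cv2.imwrite("pics/s5.png",cv2.resize(c,(0,0),fx=5,fy=5,interpolation=cv2.INTER_CUBIC))
E
```

```text
t: 8.03
tcp_pos: [512.1, 205.7, 181.8]
tool_rot: [0.063, 0.998, -0.0, -0.002]
ft_force: [0.0, 1.0, -4.8]
finger_gap: 25.4
finger_force: 60.0
t: 8.53
tcp_pos: [514.4, 200.5, 183.3]
tool_rot: [-0.077, 0.997, -0.001, -0.001]
ft_force: [0.2, 1.0, -5.3]
finger_gap: 25.3
finger_force: 60.1
t 8.9333 T [515.037 200.85  184.357] sd [0.176 0.133 0.349] yawy 98.94816515579014 z [-0. -0. -1.] F [ 0.005  0.006 -4.729] M [ 0.004 -0.025  0.006] 25.668477441898375
delta/250 [ 0.005  0.003 -0.003]
```

```bash
python3 -m handwheel '{"gripper":[-1,-1,-1,-1,-1,-1,-1],"slide":[[0.005,0.003,0],[0,0,0.1],[0,0,0.1],[0,0,0.06],[0,0,0.036],[0,0,0],[0,0,0]],"twist":[0,0,0,0,0,0,0]}'
python3 - <<'E'
from h import *
p,R,T=where(4,(513.6,201.5,110),cam="scene")
c=p["pixels"][150:255,310:430,::-1].astype(float);c=(255*(c/255)**.6).astype(np.uint8);cv2.imwrite("pics/s6.png",cv2.resize(c,(0,0),fx=5,fy=5,interpolation=cv2.INTER_CUBIC))
p=eyes.read_camera("wrist");save(p,"w6.png")
E
```

```text
t: 9.57
tcp_pos: [514.0, 201.7, 110.9]
tool_rot: [-0.079, 0.997, -0.0, 0.0]
ft_force: [0.7, -0.2, -3.7]
finger_gap: 25.8
finger_force: 60.1
t 9.7667 T [514.836 202.003 112.026] sd [0.111 0.062 0.161] yawy 99.0110866451824 z [ 0.002  0.001 -1.   ] F [ 0.11   0.09  -4.257] M [ 0.01  -0.004  0.005] 25.21015037860121
delta/250 [ 0.005 -0.001  0.008]
```

View pics/w6.png

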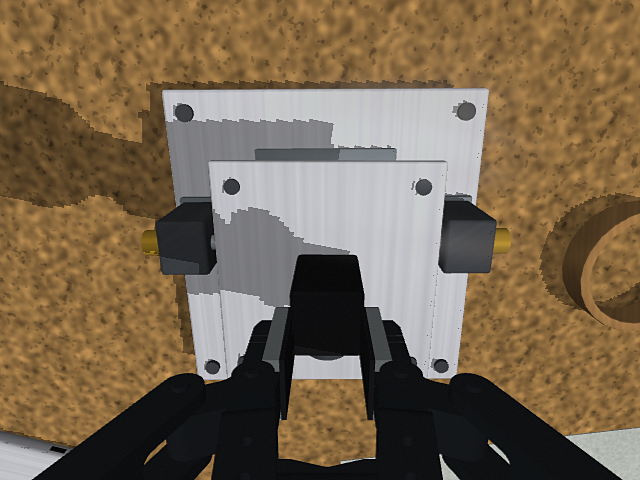

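The plate sits centred between the plunger housings, whose inner edges are near columns 212 and 441. The plate and base edges are parallel in the picture. Next I go down to just above the plunger noses.

```bash
python3 -m handwheel '{"gripper":[-1,-1,-1,-1,-1],"slide":[[0.004,0,0.03],[0,0,0.02],[0,0,0.014],[0,0,0],[0,0,0]],"twist":[0,0,0,0,0]}'; python3 - <<'E'
from h import *
where(4)
E
python3 -m handwheel '{"gripper":[-1,-1,-1,-1],"slide":[[0,0,0.008],[0,0,0.004],[0,0,0],[0,0,0]],"twist":[0,0,0,0]}'; python3 - <<'E'
from h import *
where(4)
E
```

```text
t: 10.23
tcp_pos: [512.5, 201.2, 94.1]
tool_rot: [-0.079, 0.997, -0.0, -0.0]
ft_force: [0.4, 0.6, -4.5]
finger_gap: 25.3
finger_force: 60.1
t 10.4333 T [512.943 201.437  94.701] sd [0.116 0.067 0.169] yawy 99.0116265775547 z [ 0.  0. -1.] F [ 0.102  0.203 -4.687] M [ 0.015 -0.033 -0.001] 25.491711161242442
t: 10.77
tcp_pos: [512.7, 201.4, 91.5]
tool_rot: [-0.079, 0.997, -0.0, -0.0]
ft_force: [0.0, 0.1, -4.0]
finger_gap: 25.4
finger_force: 60.1
t 10.9667 T [512.861 201.426  91.667] sd [0.044 0.018 0.047] yawy 99.01055852923253 z [ 0.  0. -1.] F [ 0.409  0.501 -4.697] M [-0.01  -0.04  -0.006] 25.456606114402913
```

```bash
for i in 1 2; do python3 -m handwheel '{"gripper":[-1,-1,-1],"slide":[[0,0,0.004],[0,0,0],[0,0,0]],"twist":[0,0,0]}' >/dev/null; python3 -c "
from h import *
where(4)"; done
```

```text
t 11.4167 T [512.824 201.411  90.636] sd [0.013 0.011 0.015] yawy 99.01275838186234 z [ 0.  0. -1.] F [ 0.044 -0.002 -4.536] M [ 0.01  -0.051 -0.015] 25.42354942745628
t 11.8667 T [512.817 201.408  89.629] sd [0.024 0.01  0.026] yawy 99.01262294701604 z [ 0.  0. -1.] F [ 0.212  0.159 -4.468] M [ 0.014 -0.024 -0.01 ] 25.51226773473745
```

```bash
for i in 1 2 3; do python3 -m handwheel '{"gripper":[-1,-1,-1],"slide":[[0,0,0.004],[0,0,0],[0,0,0]],"twist":[0,0,0]}' >/dev/null; python3 -c "
from h import *
where(4)"; done
```

```text
t 12.3167 T [512.81  201.416  88.624] sd [0.024 0.012 0.032] yawy 99.01291828038164 z [ 0.  0. -1.] F [ 0.343  0.186 -4.224] M [ 0.001 -0.031 -0.015] 25.29959832402549
t 12.7667 T [512.813 201.398  87.624] sd [0.025 0.015 0.037] yawy 99.01145776943873 z [ 0.  0. -1.] F [ 0.228  0.355 -4.75 ] M [-0.018 -0.009  0.001] 25.62829780337276
t 13.2167 T [512.826 201.406  86.63 ] sd [0.021 0.017 0.018] yawy 99.01211153511362 z [ 0.  0. -1.] F [-0.234 -0.224 -4.299] M [-0.048 -0.002  0.012] 25.25463156204295
```

```bash
for i in 1 2 3; do python3 -m handwheel '{"gripper":[-1,-1,-1],"slide":[[0,0,0.004],[0,0,0],[0,0,0]],"twist":[0,0,0]}' >/dev/null; python3 -c "
from h import *
where(4)"; done
```

```text
t 13.6667 T [513.058 201.478  85.892] sd [0.012 0.01  0.019] yawy 99.0088229058221 z [ 0.001  0.    -1.   ] F [-0.256 -0.289 -2.768] M [ 0.014 -0.006  0.008] 25.679501139443982
t 14.1167 T [513.368 201.598  85.22 ] sd [0.018 0.007 0.033] yawy 99.00705954316112 z [ 0.001  0.001 -1.   ] F [ 0.206 -0.395  2.21 ] M [-0.016  0.004  0.003] 25.248545791356353
t 14.5667 T [513.186 201.59   83.917] sd [0.016 0.025 0.027] yawy 99.00596432251808 z [ 0.001  0.001 -1.   ] F [ 1.014 -0.157  4.197] M [ 0.128 -0.118 -0.026] 25.387033349007552
```

```bash
for i in 1 2; do python3 -m handwheel '{"gripper":[-1,-1,-1],"slide":[[0,0,0.004],[0,0,0],[0,0,0]],"twist":[0,0,0]}' >/dev/null; python3 -c "
from h import *
where(3)"; done
```

```text
t 14.9667 T [511.966 200.964  81.544] sd [0.032 0.009 0.026] yawy 99.01995570995201 z [-0.002 -0.001 -1.   ] F [ 1.075 -0.498 -2.424] M [-0.044 -0.272  0.009] 25.5880072060532
t 15.3667 T [512.014 201.043  80.864] sd [0.008 0.017 0.022] yawy 99.01285612083319 z [-0.002 -0.001 -1.   ] F [-0.22  -0.634 -5.385] M [-0.097 -0.06   0.031] 25.50127994392855
```

```bash
for i in 1 2 3; do python3 -m handwheel '{"gripper":[-1,-1,-1],"slide":[[0,0,0.004],[0,0,0],[0,0,0]],"twist":[0,0,0]}' >/dev/null; python3 -c "
from h import *
where(3)"; done
```

```text
t 15.7667 T [512.448 201.185  80.39 ] sd [0.018 0.003 0.005] yawy 99.01009830587451 z [-0.001 -0.    -1.   ] F [-0.689 -1.002 -5.162] M [-0.292  0.149 -0.01 ] 25.578577629669084
t 16.1667 T [512.843 201.345  79.658] sd [0.016 0.005 0.012] yawy 99.01088118949403 z [ 0. -0. -1.] F [-0.565 -1.084 -3.297] M [-0.333  0.156  0.04 ] 25.26236033124144
t 16.5667 T [512.99  201.398  78.649] sd [0.022 0.028 0.012] yawy 99.01030183173718 z [ 0.  0. -1.] F [ 0.19  -1.336 -4.669] M [-0.361 -0.022 -0.006] 25.370950476468845
```

```bash
for i in 1 2; do python3 -m handwheel '{"gripper":[-1,-1,-1],"slide":[[0,0,0.004],[0,0,0],[0,0,0]],"twist":[0,0,0]}' >/dev/null; python3 -c "
from h import *
where(3)"; done
```

```text
t 16.9667 T [512.669 201.282  77.24 ] sd [0.018 0.017 0.016] yawy 99.01305493473156 z [-0. -0. -1.] F [ 0.587 -0.893 -7.249] M [-0.333 -0.216  0.034] 25.39624177656977
t 17.3667 T [512.833 201.297  76.522] sd [0.019 0.015 0.002] yawy 99.01759852473774 z [ 0. -0. -1.] F [ 0.727 -1.225 -7.107] M [-0.434 -0.318  0.084] 25.416226680777356
```

```bash
for i in 1 2; do python3 -m handwheel '{"gripper":[-1,-1,-1],"slide":[[0,0,0.004],[0,0,0],[0,0,0]],"twist":[0,0,0]}' >/dev/null; python3 -c "
from h import *
where(3)"; done
```

```text
t 17.7667 T [513.38  201.484  75.928] sd [0.003 0.012 0.005] yawy 99.01020580331762 z [ 0.001  0.    -1.   ] F [ 2.91  -0.935 -5.287] M [-0.436 -0.668  0.097] 25.421381464435576
t 18.1667 T [513.932 201.678  75.295] sd [0.023 0.013 0.008] yawy 99.00868886331418 z [ 0.002  0.001 -1.   ] F [ 5.095 -0.948 -2.954] M [-0.393 -1.205  0.097] 25.694837813202845
```

Balls are guiding the plate toward +x with about 5 N. I'll follow them rather than press.

```bash
python3 -m handwheel '{"gripper":[-1,-1,-1],"slide":[[-0.006,-0.002,0],[0,0,0],[0,0,0]],"twist":[0,0,0]}' >/dev/null; python3 -c "
from h import *
where(3)"; python3 -m handwheel '{"gripper":[-1,-1,-1],"slide":[[0,0,0.002],[0,0,0],[0,0,0]],"twist":[0,0,0]}' >/dev/null; python3 -c "
from h import *
where(3)"
```

```text
t 18.5667 T [514.647 201.427  74.855] sd [0.014 0.014 0.003] yawy 99.01225342776029 z [ 0.001  0.001 -1.   ] F [ 4.324 -0.472 -2.418] M [-0.207 -1.036  0.101] 24.907481579149543
t 18.9667 T [514.954 201.422  74.579] sd [0.012 0.023 0.012] yawy 99.01100905148601 z [ 0.001  0.001 -1.   ] F [ 4.894  0.517 -0.496] M [-0.12  -1.181  0.099] 25.56393074849071
```

```bash
python3 -m handwheel '{"gripper":[-1,-1,-1],"slide":[[-0.008,0,0],[0,0,0],[0,0,0]],"twist":[0,0,0]}' >/dev/null; python3 -c "
from h import *
where(3)"; python3 -m handwheel '{"gripper":[-1,-1,-1],"slide":[[-0.004,0,0.002],[0,0,0],[0,0,0]],"twist":[0,0,0]}' >/dev/null; python3 -c "
from h import *
where(3)"
```

```text
t 19.3667 T [515.87  201.631  74.137] sd [0.014 0.015 0.004] yawy 99.02777332398506 z [-0.001  0.    -1.   ] F [1.832 0.171 0.963] M [-0.142 -0.405  0.185] 25.531456629308668
t 19.7667 T [516.276 201.724  73.972] sd [0.006 0.005 0.002] yawy 99.02630930581063 z [-0.002  0.    -1.   ] F [-1.756 -0.905  5.465] M [-0.296  0.324  0.167] 25.553532140090997
```

```bash
python3 -m handwheel '{"gripper":[-1,-1,-1],"slide":[[0.002,0,0.002],[0,0,0],[0,0,0]],"twist":[0,0,0]}' >/dev/null; python3 -c "
from h import *
where(3)"; python3 -m handwheel '{"gripper":[0,0.3,0.6,1,1,1,1,1],"slide":[[0,0,0],[0,0,0],[0,0,0],[0,0,0],[0,0,0],[0,0,0],[0,0,0],[0,0,0]],"twist":[0,0,0,0,0,0,0,0]}'; python3 - <<'E'
from h import *
p,R,T=where(2,cam="wrist");save(p,"w7.png")
E
```

```text
t 20.1667 T [516.281 201.723  73.943] sd [0.01  0.018 0.009] yawy 99.02425692147959 z [-0.001  0.    -1.   ] F [-1.466 -0.534  7.295] M [-0.341  0.287  0.168] 25.489564391641736
t: 20.83
tcp_pos: [516.8, 201.6, 73.1]
tool_rot: [-0.079, 0.997, 0.0, -0.0]
ft_force: [0.6, -0.4, -0.8]
finger_gap: 85.3
finger_force: 0.0
t 20.9333 T [516.839 201.564  73.117] sd [0.017 0.007 0.003] yawy 99.01095564529955 z [ 0.  0. -1.] F [-0.261 -0.169  0.16 ] M [ 0.01   0.002 -0.038] 85.74890779544208
```

View pics/w7.png

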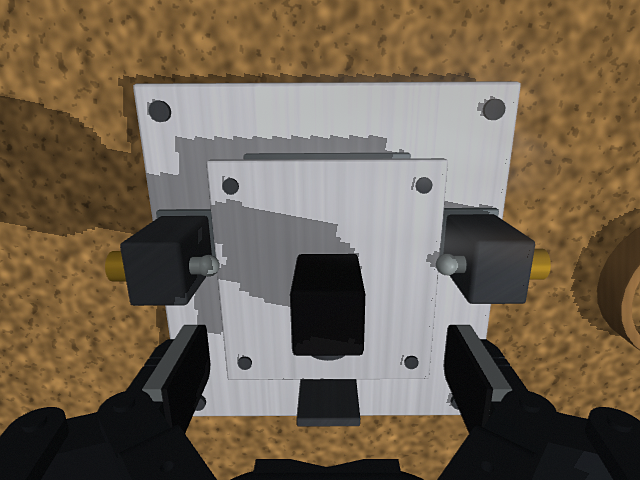

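Both plunger noses, at (205,265) and (448,265), now sit over the slab's edges. The plate is square between the housings and clear of the stop. I'll retract straight up and verify.

```bash
python3 -m handwheel '{"gripper":[1,1,1,1,1,1,1],"slide":[[0,0,-0.03],[0,0,-0.08],[0,0,-0.14],[0,0,-0.14],[0,0,-0.1],[0,0,0],[0,0,0]],"twist":[0,0,0,0,0,0,0]}'; python3 - <<'E'
from h import *
from scipy.optimize import least_squares
p,R,T=where(2,cam="wrist");save(p,"w8.png")
for l,z in(("head",46+38),("plate",46),("rear_home",46),("mount",4)):
    for m in finder.mark_of(p,l)[:2]:print(l,np.array(m["position"]),round(m["conf"],2),atz(p,m["position"],z))
E
```

```text
t: 21.52
tcp_pos: [518.1, 202.0, 198.0]
tool_rot: [-0.079, 0.997, 0.001, 0.002]
ft_force: [-1.2, -0.1, -0.4]
finger_gap: 85.0
finger_force: 0.0
t 21.6167 T [516.652 201.492 195.685] sd [0.311 0.112 0.556] yawy 99.0115083462335 z [-0.  0. -1.] F [-0.686  0.521  0.002] M [-0.02  -0.008 -0.004] 85.48493567154608
head [327.1 220.7] 0.59 [515.044 201.917  84.   ]
plate [327.2 206.8] 0.88 [514.339 201.931  46.   ]
```

View pics/w8.png

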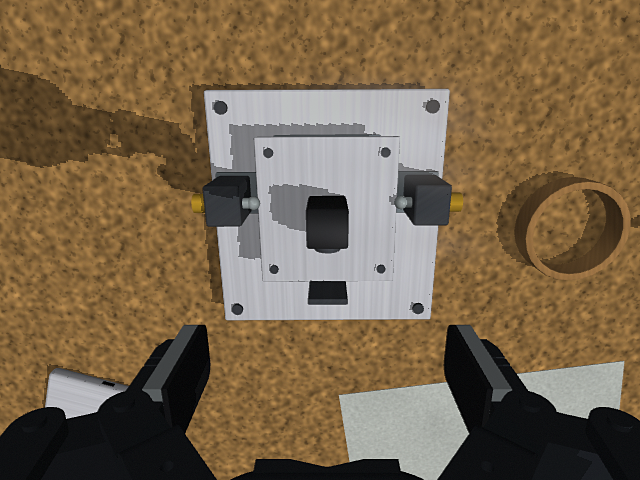

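The plate sits straight on the mount with both noses over its edges, at (252,203) and (400,203), and the gripper is clear.

```bash
python3 -c "
from station import bot
print(bot.sign_off())"
```

```text
the job is handed in; nothing more can be done
None
```

The plate is on the mount with its lens towards the single ball, pressed past both plungers until it stopped moving down, about 12 mm below where it first met the noses. The hardest steady push I read was about 7 N. The gripper is open and clear, and I handed the job in at about 22 s; the sign-off gave no verdict.

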